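# Shut the study desk down for the night

## Robot

A 6-joint arm with a two-finger parallel gripper is mounted at the origin on the work surface. World frame = base frame: x ahead of the robot, y to its left, z up, the work surface at z = 0. Lengths are in m, angles in rad, forces in N, time in s.
With the tool pointing down it reaches from about 0.275 to 0.875 m from the base axis. Payload 12.5 kg.
Tool frame: the origin (TCP) lies between the finger pads, 19 mm behind the fingertips; this is the grasp point; z points along the fingers, y is the line along which they close (so a half turn about z gives the same grasp; the last joint's range is limited). The gripper opens to 85 mm and grips with 20 to 120 N. Pads are 22 mm wide; open, the fingers measure 114 mm over their backs; the gripper's body (76 mm by 85 mm) begins 54 mm behind the grasp point. The pads swing forward as they close: fully open they stand 13 mm farther back than shut.
Start: joints at [1.092, 0.351, 1.652, -0, 1.139, -0.085], TCP at [0.211, 0.508, 0.25] pointing down, gripper open.
Joint ranges: [-2.75, 2.75], [-0.79, 2.1], [0.01, 2.65], [-1.57, 4.71], [0.07, 3.14], [-2.87, 2.87]. Speed limits (rad/s): [2.22, 2.22, 2.79, 3.14, 3.14, 3.14].

## Interface

Orientations are given as a 3x3 rotation matrix whose columns are the frame's x, y, z axes.
In Python, from bench import manip gives the robot as it stands. Calls block until the motion is done:
- manip.move_ptp(position, orientation): joint-space move of the TCP to a pose.
- manip.move_l(position, attitude=None, max_speed=0.15): straight line of the TCP; attitude=None keeps the orientation; max_speed is the mean speed in m/s.
- manip.move_j(angles): joint-space move.
- manip.set_gripper(opening, effort=None): opening from 0.0 (shut) to 1.0 (fully open); effort is the grip in N (None keeps the last); returns when the fingers have stopped.
- manip.dwell(seconds).
- manip.inverse_kinematics(position, orientation): joint angles nearest the present ones, or None.
- manip.grab_frame(name): name is "scene" or "side" or "wrist"; returns (picture, depth): 400x640x3 uint8, red, green, blue; 400x640 float32, m along the optical axis (not along the pixel's ray), 0 where there is no reading.
- manip.get_calibration(name): a dict with "camera_matrix" (3x3 intrinsics, pixels), "k1" (the pictures are not rectified: a ray, as slopes to the right and down, at radius r is drawn at 1 + k1 r^2 times it, then the intrinsics apply), "R" (3x3) and "t" (3): a world point X has camera coordinates R X + t. Camera axes: x right, y down, z forward; pixel columns grow to the right and rows downward; lengths in m; the calibration is good to about 2 mm. A picture is of the moment at which its call begins: read the wrist's pose just before it. get_calibration takes no time and is no camera call; for the wrist camera it gives the pose at the moment of the call.
A pose or a line that the arm cannot do raises manip.Unreachable and nothing moves.
- manip.sign_off(): hands the job in; it is judged then, once.
Trained networks look in the newest picture that a camera, given by its name, has taken for a name from the list of things; names that differ only in an ending like _2 or _b are one class to them, and where a whole thing is asked for, a point or a joint stands for the part that bears it (a point fixed in the world has none). Each returns a list of dicts, best first, with "confidence" (0 to 1); they miss things now and then, are a little off and sometimes report something else, mostly with a low value. They report only what shows in the picture. A call takes as long as a camera call. They do not tell look-alikes from the thing itself.
- manip.look_for(camera, name): "at" ([x, y, z] in m, in world coordinates, good to about 4 mm: the middle of the surface that is visible of it).
Readings, each from a call of its own:
- manip.current_time(): time.
- manip.current_qpos(): joint angles.
- manip.current_joint_vel(): joint speeds.
- manip.current_joint_torque(): joint torques, N m.
- manip.current_ee_pos(): TCP position.
- manip.current_tcp_rot(): TCP orientation.
- manip.current_force(): force on the tool from outside, world axes, zero at the start.
- manip.current_ft_torque(): the same for the moment, N m.
- manip.current_grip_width(): opening from 0.0 (shut) to 1.0 (fully open).
- manip.current_grip_force(): force on a finger pad.
Only numpy, scipy, OpenCV 4.12 (cv2) and the standard library are available. Lean on these libraries where they do the work, as an engineer would, in place of code of your own. Each camera call takes 0.05 s, during which the arm holds its last target. There are 200 camera calls.

## Task

Shut the desk down for the night: pick the glasses case off the laptop's keyboard, lay it gently flat in the open drawer, then push the drawer fully shut, and after that close the laptop lid fully. Only once the laptop is closed, turn off all five switches of the power strip in one drag of the finger along the row, without lifting the hand away part-way. Leave the mug and the pen cup where they are.

Things in the scene. Friction and masses are not known exactly. Their poses are not given: they have to be found in the camera images.
- glasses_case: hard tan-brown glasses case, a rounded block 52 (its x) x 150 (its y) x 36 mm high, 0.13 kg, loose, lying flat on the laptop's keyboard. Origin: centre of its underside; z up. Gripped from above across its 52 mm width.
- laptop: open silver laptop, fixed to the desk. Origin on the desk below the hinge, at the middle of the rear edge. The base reaches 210 mm from there along its -x (front edge nearest the robot), 300 mm wide along y, 18 mm thick; its top, z = 18 mm, is the keyboard. It stands either left or right of the power strip, the drawer unit on the other side.
- laptop_hinge (a point): the lid's hinge axis, 19 mm above the desk, middle of the width; axes as the laptop's; the hinge runs along y.
- laptop_lid (a joint): laptop lid angle: 0 = shut flat on the base, grows as it opens, up to 2.0 rad (1.57 = upright). The lid is 300 mm wide, 9 mm thick and reaches 208 mm from the hinge. A stiff hinge: it stays at any angle and needs about 2 to 5 N at its far edge to move. Open, its top edge stands up to 230 mm above the desk.
- lid_edge (a point): middle of the lid's free edge, 208 mm from the hinge (the top edge while the lid is open), in mid thickness; moves with the lid.
- drawer_unit: small oak desktop drawer unit, fixed: 260 mm wide (y), 220 mm deep, 125 mm high, one drawer. Origin on the desk under the middle of its front face; the body lies from there towards its +x, the drawer pulls out towards its -x, to the robot.
- drawer (a joint): how far the drawer stands open, m: 0 = shut, at most 0.18. Slides with about 2 N of friction, no spring.
- drawer_floor (a point): point on the drawer's inner floor, 45 mm above the desk; moves with the drawer, axes as the unit's. The inside reaches from 75 mm in front of it (-x, the back of the front panel) to 104 mm behind it, and 108 mm to either side; walls 58 mm high over the floor. While the drawer is open, only what lies in front of the unit's front face is open to the sky.
- drawer_pull (a point): middle of the outer face of the drawer's brass pull, a block 70 mm wide (y), 22 mm high, standing 22 mm out from the 15 mm thick front panel; 80 mm above the desk; moves with the drawer.
- power_strip: white switched power strip fixed to the desk, 290 mm long (x) x 75 mm wide x 40 mm high, with a row of five red flip switches along its length. Origin: centre of its underside; +x runs along the row away from the robot, from switch 1 to switch 5, the way the switches tip when turned off.
- first_pivot (a point): pivot of switch 1 (nearest the robot), 43 mm above the desk, on the strip's centre line. Each switch is a paddle 26 mm wide (y), 8 mm thick, reaching 44 mm from its pivot: its top is 86 mm above the desk when on and about 66 mm when tipped to its stop. So fingertips drawn along the row at 69 to 77 mm above the desk turn each one off and pass over it. Pivots are 52 mm apart.
- last_pivot (a point): pivot of switch 5 (farthest from the robot), 43 mm above the desk, 208 mm from the first along the strip's +x.
- switch1 (a joint): switch 1 of the row (1 nearest the robot), rad, hinged across the strip. 0 = on: standing up, leaning 0.25 rad back towards the strip's -x end. It tips over towards the strip's +x end to its stop at 1.35 (lying 1.10 rad past upright). No spring: light friction, about 1 N at the tip, and it stays where it is left. Counts as off above 0.6.
- switch2 (a joint): switch 2 of the row (1 nearest the robot), rad, hinged across the strip. 0 = on: standing up, leaning 0.25 rad back towards the strip's -x end. It tips over towards the strip's +x end to its stop at 1.35 (lying 1.10 rad past upright). No spring: light friction, about 1 N at the tip, and it stays where it is left. Counts as off above 0.6.
- switch3 (a joint): switch 3 of the row (1 nearest the robot), rad, hinged across the strip. 0 = on: standing up, leaning 0.25 rad back towards the strip's -x end. It tips over towards the strip's +x end to its stop at 1.35 (lying 1.10 rad past upright). No spring: light friction, about 1 N at the tip, and it stays where it is left. Counts as off above 0.6.
- switch4 (a joint): switch 4 of the row (1 nearest the robot), rad, hinged across the strip. 0 = on: standing up, leaning 0.25 rad back towards the strip's -x end. It tips over towards the strip's +x end to its stop at 1.35 (lying 1.10 rad past upright). No spring: light friction, about 1 N at the tip, and it stays where it is left. Counts as off above 0.6.
- switch5 (a joint): switch 5 of the row (1 nearest the robot), rad, hinged across the strip. 0 = on: standing up, leaning 0.25 rad back towards the strip's -x end. It tips over towards the strip's +x end to its stop at 1.35 (lying 1.10 rad past upright). No spring: light friction, about 1 N at the tip, and it stays where it is left. Counts as off above 0.6.
- mug: bystander: blue mug, 82 mm wide, 95 mm high, on the desk beyond the far end of the strip, beside the pen cup. Origin: centre of its underside.
- pen_cup: bystander: black pen cup, 76 mm wide, 100 mm high, pens to 175 mm, beyond the far end of the strip, beside the mug. Origin: centre of its underside.
Mind the look-alikes: they are no part of the job. Several things have the shape of the glasses_case; the one meant has the colours described above.

How it is judged:
By the outcome, as a careful person would: the job done as asked, in the order asked, and still so for the second after the job is handed in, with the robot touching nothing.
It also fails if it takes over 72 s, if anything falls off the work surface, if the arm or the gripper's body presses on something with over 40 N, if the wrist force passes 120 N, or if a joint passes its speed limit or range.

## Working session

There is one attempt and no reset: what is moved stays moved. The work goes in short steps, each a Python script; the robot and the scene stay as the last script left them, time stands still between calls to the robot, and variables do not carry over. Pictures are saved under pics/ and viewed, at most 10 in all, crops included, and the job is handed in when it is done.

```bash
ls; mkdir -p pics
python3 - <<'E'
from bench import manip
import cv2
for c in("scene","side"):
    p,d=manip.grab_frame(c); cv2.imwrite(f"pics/{c}0.png",p[:,:,::-1])
    for n in("glasses_case","laptop","laptop_lid","lid_edge","laptop_hinge","drawer_unit","drawer_floor","drawer_pull","power_strip","first_pivot","last_pivot","mug","pen_cup"):
        print(c,n,[( [round(float(v),3) for v in r["at"]],round(r["confidence"],2)) for r in manip.look_for(c,n)])
print(manip.current_time())
E
```

```text
pics
scene glasses_case [([0.216, -0.28, 0.032], 0.77), ([0.563, -0.021, 0.038], 0.56)]
scene laptop [([0.576, -0.338, 0.132], 0.7), ([0.492, -0.001, 0.065], 0.49)]
scene laptop_lid [([0.58, -0.337, 0.138], 0.8), ([0.65, -0.014, 0.065], 0.47)]
scene lid_edge [([0.576, -0.336, 0.137], 0.8)]
scene laptop_hinge [([0.577, -0.339, 0.133], 0.66)]
scene drawer_unit [([0.685, 0.252, 0.101], 0.88)]
scene drawer_floor [([0.431, 0.32, 0.082], 0.89)]
scene drawer_pull [([0.432, 0.323, 0.08], 0.76)]
scene power_strip [([0.562, -0.025, 0.042], 0.86)]
scene first_pivot [([0.564, -0.017, 0.037], 0.56)]
scene last_pivot [([0.571, -0.021, 0.039], 0.95)]
scene mug [([0.791, 0.039, 0.062], 0.79)]
scene pen_cup [([0.779, -0.079, 0.081], 0.93)]
side glasses_case [([0.702, -0.448, 0.034], 0.95), ([0.234, -0.288, 0.036], 0.91), ([0.413, -0.227, 0.054], 0.72)]
side laptop [([0.514, -0.282, 0.018], 0.91), ([0.569, -0.282, 0.145], 0.55), ([0.646, 0.003, 0.074], 0.21)]
side laptop_lid [([0.574, -0.281, 0.144], 0.8)]
side lid_edge [([0.573, -0.284, 0.144], 0.74)]
side laptop_hinge [([0.517, -0.285, 0.02], 0.72)]
side drawer_unit [([0.594, 0.345, 0.11], 0.8), ([0.542, 0.021, 0.038], 0.17)]
side drawer_floor [([0.49, 0.334, 0.045], 0.86)]
side drawer_pull [([0.485, 0.332, 0.049], 0.55)]
side power_strip [([0.54, 0.018, 0.036], 0.96)]
side first_pivot [([0.542, 0.015, 0.042], 0.93), ([0.577, -0.283, 0.146], 0.24)]
side last_pivot [([0.543, 0.018, 0.041], 0.83)]
side mug [([0.544, 0.021, 0.04], 0.67), ([0.775, 0.055, 0.063], 0.66), ([0.543, 0.012, 0.081], 0.58), ([0.493, 0.014, 0.073], 0.51)]
side pen_cup [([0.759, -0.047, 0.078], 0.83)]
1.4
```

View pics/scene0.png

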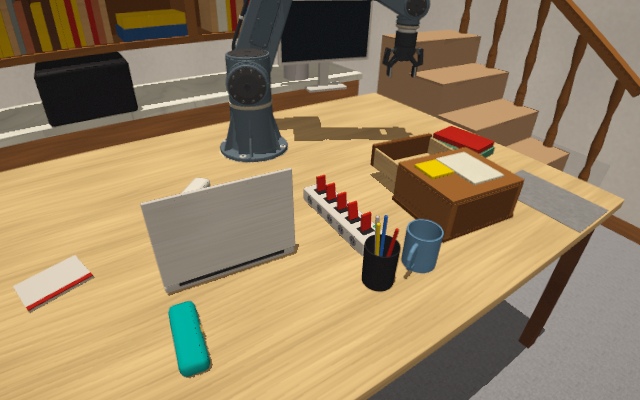

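View pics/side0.png

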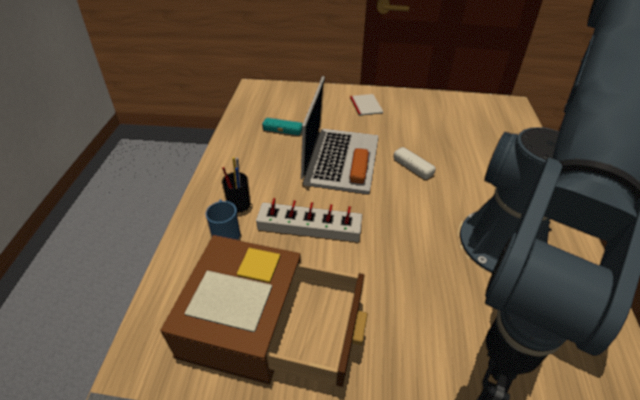

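The side view shows the tan case on the keyboard at (359,165), the strip at (310,220), the open drawer at (318,325) and the lid at (314,130). I'll fit their poses from the depth clouds.

```bash
cat > h.py <<'E'
from bench import manip
import numpy as np, cv2
def cloud(cam):
    c=manip.get_calibration(cam); p,d=manip.grab_frame(cam)
    K=np.array(c["camera_matrix"]); v,u=np.mgrid[0:400,0:640]
    n=cv2.undistortPoints(np.stack([u,v],-1).reshape(-1,1,2).astype(float),K,np.array([c["k1"],0,0,0.])).reshape(400,640,2)
    X=np.concatenate([n,np.ones((400,640,1))],-1)*d[...,None]
    W=(X-np.array(c["t"]))@np.array(c["R"])
    W[d<=0]=np.nan
    return p,W
def rect(P):
    r=cv2.minAreaRect((P[:,:2]*1000).astype(np.float32)); b=cv2.boxPoints(r)
    return np.round(r[0],1),np.round(r[1],1),round(r[2],1),np.round(b).astype(int).tolist()
E
python3 - <<'E'
from h import *
np.set_printoptions(suppress=True,precision=3)
G={}
for cam in("side","scene"):
    p,W=cloud(cam); x,y,z=W[...,0],W[...,1],W[...,2]
    hsv=cv2.cvtColor(p,cv2.COLOR_RGB2HSV)
    def show(n,m):
        m=cv2.morphologyEx(m.astype(np.uint8),cv2.MORPH_OPEN,np.ones((2,2)))>0
        if m.sum()>10: print(cam,n,m.sum(),rect(W[m]),"zmed",np.median(W[m][:,2]))
    box=lambda a,b,c,d:(x>a)&(x<b)&(y>c)&(y<d)
    show("unit top",box(.4,.9,.1,.5)&(abs(z-.125)<.006))
    show("drawer rim",box(.3,.8,.1,.5)&(abs(z-.103)<.006))
    show("pull",box(.25,.5,.2,.45)&(z>.07)&(z<.09))
    show("strip top",box(.3,.8,-.1,.1)&(abs(z-.04)<.006))
    red=((hsv[...,0]<8)|(hsv[...,0]>172))&(hsv[...,1]>150)&box(.3,.72,-.1,.1)&(z>.06)
    n,l=cv2.connectedComponents(red.astype(np.uint8))
    for i in range(1,n):
        if (l==i).sum()>8: print(cam,"sw",(l==i).sum(),np.median(W[l==i],0),W[l==i][:,2].max())
    show("keyb",box(.25,.65,-.5,-.08)&(abs(z-.018)<.006))
    show("case top",box(.3,.52,-.5,-.08)&(z>.035)&(z<.062))
    lid=box(.45,.68,-.5,-.1)&(z>.05)&(z<.25)
    P=W[lid]
    if len(P)>50:
        c=np.median(P,0); n_=np.linalg.svd(P-P.mean(0),full_matrices=False)[2][2]; print(cam,"lid",len(P),c,"n",n_,P[:,2].max(), P[P[:,2]>P[:,2].max()-.012].mean(0),np.ptp(P[:,1]))
    show("mug",box(.7,.95,-.0,.12)&(z>.02)&(z<.11)); show("pen",box(.7,.95,-.15,.0)&(z>.02)&(z<.11))
    # top-down map
    m=(z>.008)&(z<.3)&box(.1,.95,-.55,.55)
    G[cam]=(p[m],W[m])
img=np.zeros((550,500,3),np.uint8)
for c in("scene","side"):
    q,P=G[c]
    o=np.argsort(P[:,2]); q,P=q[o],P[o]
    img[(275-P[:,1]*500).astype(int).clip(0,549),(P[:,0]*500).astype(int)]=q
cv2.imwrite("pics/top.png",img[:,:,::-1])
E
```

```text
side unit top 7213 (array([598.1, 313.5]), array([388.2, 194.3]), 52.6, [[403, 218], [557, 100], [793, 409], [639, 527]]) zmed nan
side drawer rim 803 (array([598. , 321.7]), array([234.8, 369.7]), 84.3, [[402, 223], [770, 186], [794, 420], [426, 457]]) zmed nan
side pull 329 (array([436.5, 335. ]), array([232.3, 122. ]), 89.8, [[375, 219], [497, 219], [498, 451], [376, 451]]) zmed nan
side strip top 2039 (array([616.7, -16.7]), array([381.9, 213.7]), 30.7, [[398, -22], [507, -206], [835, -11], [726, 173]]) zmed nan
side sw 30 [0.647 0.004 0.083] 0.0870667186207166
side sw 11 [ 0.59  -0.003  0.086] 0.08720477341389478
side sw 11 [ 0.542 -0.002  0.086] 0.08769341092873041
side sw 26 [0.491 0.011 0.084] 0.08890630682300862
side sw 15 [0.439 0.006 0.086] 0.08803398536418909
side keyb 3078 (array([ 430.5, -347.8]), array([261.7, 378.7]), 33.5, [[217, -262], [426, -578], [644, -434], [435, -118]]) zmed nan
side case top 531 (array([ 392.6, -256.9]), array([187.2,  44.8]), 71.4, [[341, -338], [384, -353], [444, -175], [401, -161]]) zmed nan
side lid 990 [ 0.573 -0.279  0.158] n [ 0.994 -0.
[... 947 characters left out ...]
75] 0.0869250287228552
scene sw 91 [ 0.547 -0.005  0.074] 0.08789606236281523
scene sw 108 [ 0.596 -0.008  0.074] 0.08735894035279582
scene sw 108 [ 0.652 -0.01   0.075] 0.08928822886924484
scene keyb 369 (array([ 579.3, -318.3]), array([302.7,  19.1]), 86.7, [[561, -469], [580, -470], [597, -168], [578, -167]]) zmed nan
scene lid 10953 [ 0.577 -0.339  0.148] n [-0.994  0.09  -0.055] 0.22849685701057687 [ 0.572 -0.333  0.223] 0.29977770927283853
scene mug 1506 (array([770.5,  71.2]), array([ 71. , 185.6]), 24.7, [[699, 141], [777, -28], [842, 2], [764, 170]]) zmed nan
scene pen 1625 (array([736.1, -20.7]), array([ 68. , 189.9]), 35.3, [[654, 37], [763, -118], [819, -79], [709, 76]]) zmed nan
```

View pics/top.png

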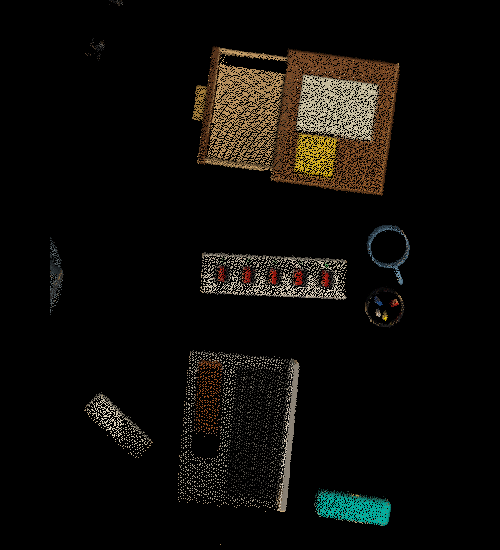

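Top-down map (500 px/m) shows everything clearly: case centre ≈ (208,398), drawer interior ≈ (245,110), strip ≈ (274,276). Heading over the case.

```bash
cat >> h.py <<'E'
def Rd(phi):  # tool down, tool y at heading phi
    c,s=np.cos(phi),np.sin(phi)
    return np.array([[-s,c,0],[c,s,0],[0,0,-1.]])
def best(p,phi):
    q0=np.array(manip.current_qpos()); o=[]
    for f in(phi,phi+np.pi):
        q=manip.inverse_kinematics(p,Rd(f))
        if q is not None:o.append((np.abs(np.array(q)-q0).max(),f))
    print("ik",o); return Rd(min(o)[1])
E
python3 - <<'E'
from h import *
np.set_printoptions(suppress=True,precision=3)
p=[.415,-.246,.26]; R=best(p,-.09)
manip.move_ptp(p,R); print(manip.current_ee_pos(),manip.current_time(),manip.current_qpos())
im,W=cloud("wrist"); cv2.imwrite("pics/w1.png",im[:,:,::-1])
x,y,z=W[...,0],W[...,1],W[...,2]; h=cv2.cvtColor(im,cv2.COLOR_RGB2HSV)
m=(z>.046)&(z<.062)&(x>.35)&(x<.5)&(y>-.4)&(y<-.1)
m=cv2.morphologyEx(m.astype(np.uint8),cv2.MORPH_OPEN,np.ones((5,5)))
n,l,s,_=cv2.connectedComponentsWithStats(m); 
for i in range(1,n):
    if s[i,4]>300: print(s[i],rect(W[l==i]),np.nanmedian(z[l==i]))
E
```

```text
ik [(np.float64(1.7240301746717808), -0.09), (np.float64(2.6845837832888493), 3.0515926535897933)]
[ 0.415 -0.246  0.26 ] 4.25 [-0.631  0.216  1.808  0.     1.117 -0.542]
[ 290  114   44  123 5031] (array([ 415. , -249.4]), array([145.5,  48.4]), 86.1, [[386, -320], [434, -324], [444, -179], [396, -175]]) 0.05306262074277505
```

View pics/w1.png

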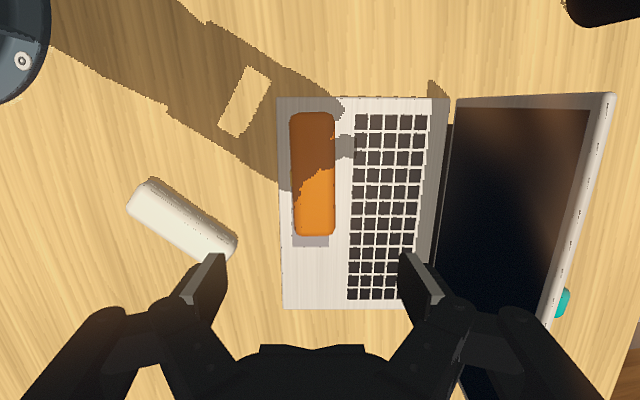

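The wrist view shows the tan case at (312,173), clear of the fingers' surroundings. Grasp at (0.415,-0.249), yaw -0.069; then I carry it over the drawer and look there.

Run:
```python
from h import *
np.set_printoptions(suppress=True,precision=3)
R=Rd(-.069)
manip.move_l([.415,-.249,.12],R,.25); manip.move_l([.415,-.249,.042],None,.12)
manip.set_gripper(0.3,35); print("w",manip.current_grip_width(),manip.current_grip_force(),manip.current_force())
manip.move_l([.415,-.249,.27],None,.2); print("w",manip.current_grip_width(),manip.current_grip_force())
p=[.47,.32,.27]; R=best(p,-.12); manip.move_ptp(p,R); print(manip.current_ee_pos(),manip.current_time(),manip.current_qpos())
im,W=cloud("wrist"); cv2.imwrite("pics/w2.png",im[:,:,::-1]); np.save("w2.npy",W)
# drawer frame profile: rotate by -yaw
for yaw in(-.11,-.12,-.13):
    c,s=np.cos(yaw),np.sin(yaw); x,y,z=W[...,0]-.56,W[...,1]-.319,W[...,2]
    X=c*x+s*y; Y=-s*x+c*y
    b=lambda m,A:np.nanpercentile(A[m],[1,5,50,95,99]) if m.sum()>20 else None
    print(yaw,"top front X",b((abs(z-.125)<.004)&(abs(Y)<.12),X),"floor X",b((abs(z-.045)<.005)&(abs(Y)<.09),X),"floor Y",b((abs(z-.045)<.005)&(X<-.02)&(X>-.1),Y),
     "rim X",b((abs(z-.103)<.005)&(abs(Y)<.09)&(X<-.06)&(X>-.2),X))
```

```text
w 0.6021075379488672 36.717122197151184 [-0.579  0.726  7.079]
w 0.6049563340532712 36.74418747425079
ik [(np.float64(1.203529869629137), -0.12), (np.float64(1.9380627839606557), 3.021592653589793)]
[0.47  0.319 0.27 ] 9.5667 [ 0.515  0.365  1.58  -0.     1.197  0.635]
-0.11 top front X [0.001 0.005 0.103 0.209 0.216] floor X [-0.134 -0.12  -0.01   0.02   0.023] floor Y [0.052 0.06  0.085 0.109 0.111] rim X [-0.137 -0.137 -0.136 -0.135 -0.135]
-0.12 top front X [0.001 0.005 0.102 0.209 0.216] floor X [-0.135 -0.121 -0.01   0.02   0.023] floor Y [0.05  0.06  0.085 0.109 0.11 ] rim X [-0.138 -0.137 -0.136 -0.136 -0.136]
-0.13 top front X [0.    0.005 0.101 0.21  0.216] floor X [-0.135 -0.123 -0.01   0.02   0.023] floor Y [0.05  0.059 0.084 0.108 0.109] rim X [-0.138 -0.138 -0.137 -0.137 -0.137]
```

View pics/w2.png

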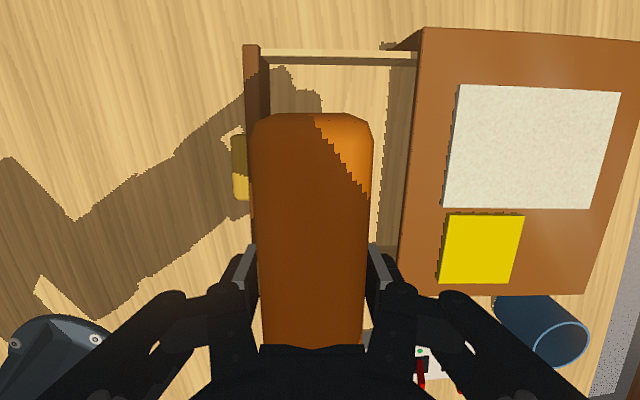

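The wrist view shows the held case (312,220) above the drawer with its yaw matching; front panel at (256,90), unit front edge at (415,150). Unit frame: origin (0.56,0.319), yaw -0.12, panel inner face at X≈-0.136. Place.

```bash
cat >> h.py <<'E'
YU=-.12
def U(X,Y,z): c,s=np.cos(YU),np.sin(YU); return [.56+c*X-s*Y,.319+s*X+c*Y,z]
E
python3 - <<'E'
from h import *
np.set_printoptions(suppress=True,precision=3)
R=Rd(YU)
manip.move_l(U(-.067,.001,.15),R,.2); manip.move_l(U(-.067,.001,.076),None,.08)
f0=np.array(manip.current_force())
for z in np.arange(.074,.063,-.001):
    manip.move_l(U(-.067,.001,z),None,.03); f=np.array(manip.current_force())-f0
    if np.linalg.norm(f)>1.5: break
print(z,f)
manip.set_gripper(.78); manip.move_l(U(-.067,.001,.13),None,.12); manip.move_l(U(-.067,.001,.24),None,.3)
im,W=cloud("wrist"); cv2.imwrite("pics/w3.png",im[:,:,::-1])
print(manip.current_time())
E
```

```text
0.074 [-0.351  0.896 -1.485]
13.1917
```

View pics/w3.png

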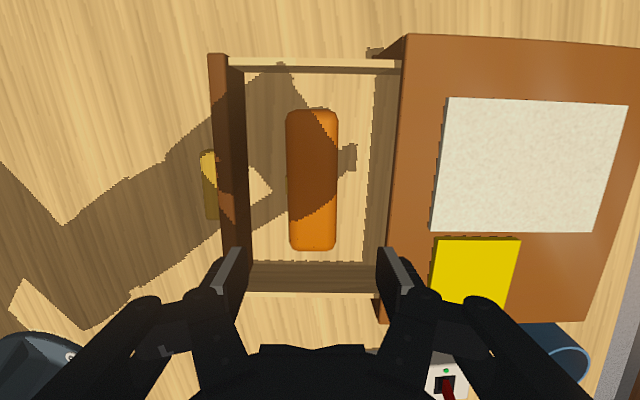

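The case lies flat in the middle of the drawer at (312,180). Now I push the drawer shut.

Run:
```python
from h import *
np.set_printoptions(suppress=True,precision=3)
manip.set_gripper(0)
p=U(-.225,.0,.2); R=best(p,YU+np.pi/2); manip.move_ptp(p,R); manip.move_l(U(-.225,.0,.085),None,.2)
f0=np.array(manip.current_force()); u=np.array([np.cos(YU),np.sin(YU),0])
X=-.18; manip.move_l(U(X,0,.085),None,.12); print((np.array(manip.current_force())-f0)@u)
X=-.075; manip.move_l(U(X,0,.085),None,.1); print((np.array(manip.current_force())-f0)@u)
while X<.02:
    X+=.003; manip.move_l(U(X,0,.085),None,.05); f=(np.array(manip.current_force())-f0)@u
    if f<-12: break
print(X,f,manip.current_ee_pos(),manip.current_time())
manip.move_l(U(X-.05,0,.085),None,.2); manip.move_l(U(X-.05,0,.26),None,.35)
im,W=cloud("side"); cv2.imwrite("pics/s2.png",im[:,:,::-1]); print(manip.current_time())
x,y,z=W[...,0],W[...,1],W[...,2]
# laptop frame measurements
m=(x>.45)&(x<.68)&(y>-.5)&(y<-.1)&(z>.05)&(z<.25)
print(manip.look_for("side","drawer_pull"))
```

```text
ik [(np.float64(1.3762114217023738), 1.4507963267948965), (np.float64(1.7653812318874202), 4.59238898038469)]
-1.1954587803009629
-1.0271987379152383
-0.02999999999999996 -15.580043652625267 [0.528 0.323 0.085] 21.275
22.375
[{'at': [0.5577, 0.3329, 0.0914], 'confidence': 0.85}]
```

View pics/s2.png

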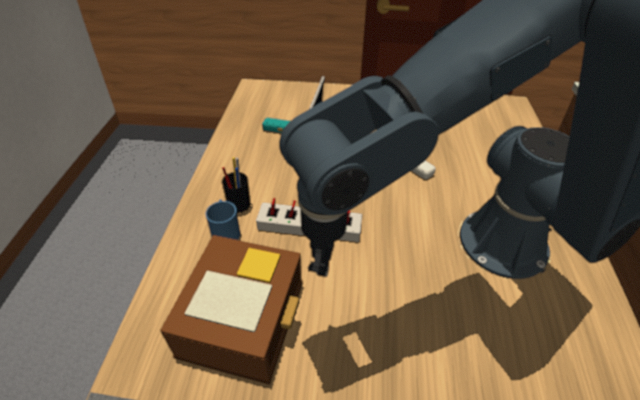

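The drawer is shut: its pull at (290,312) sits at the unit's front face. Now the lid: reach over behind it and sweep it down along its arc.

```bash
cat >> h.py <<'E'
YL=-.085
def L(X,Y,z): c,s=np.cos(YL),np.sin(YL); return [.579+c*X-s*Y,-.321+s*X+c*Y,z]
E
python3 - <<'E'
from h import *
np.set_printoptions(suppress=True,precision=3)
c=np.array(manip.current_ee_pos()); c[2]=.34; manip.move_l(c,None,.35)
p=L(.065,0,.34); R=best(p,YL+np.pi/2); manip.move_ptp(p,R); print(manip.current_qpos())
manip.move_l(L(.06,0,.210),None,.2)
f0=np.array(manip.current_force()); r=.17; t=.009
for th in np.linspace(1.5,0.06,14):
    X=-r*np.cos(th)+t*np.sin(th)+.011; z=.019+r*np.sin(th)+t*np.cos(th)+.019
    manip.move_l(L(X,0,z),None,.1); f=np.array(manip.current_force())-f0
    print(round(th,2),f)
    if np.linalg.norm(f)>30: break
else:
    for k in range(12):
        z-=.0015; manip.move_l(L(X,0,z),None,.05); f=np.array(manip.current_force())-f0
        if f[2]>15: break
    print("end",z,f)
    manip.move_l(L(X,0,.16),None,.3)
print(manip.current_time())
im,W=cloud("side"); cv2.imwrite("pics/s3.png",im[:,:,::-1]); np.save("s3.npy",W)
E
```

```text
ik [(np.float64(1.087987969243827), 1.4857963267948966), (np.float64(2.0536046843459665), 4.62738898038469)]
[-0.532  0.626  1.005  0.     1.51  -2.019]
1.5 [-0.712  0.828  0.743]
1.39 [-1.41  -0.428  0.527]
1.28 [0.818 1.008 0.279]
1.17 [0.607 1.387 0.573]
1.06 [0.01  0.72  0.465]
0.95 [-0.743 -0.307  0.383]
0.84 [-0.472 -0.543  0.428]
0.72 [0.29  0.283 0.518]
0.61 [-0.197  1.625  0.382]
0.5 [-0.197  0.96  -0.271]
0.39 [-0.34   0.905  1.169]
0.28 [-0.094  0.021  0.743]
0.17 [-0.45   0.308  0.744]
0.06 [0.426 0.105 0.247]
end 0.045177685960922406 [-6.64   5.367 23.659]
33.6417
```

View pics/s3.png

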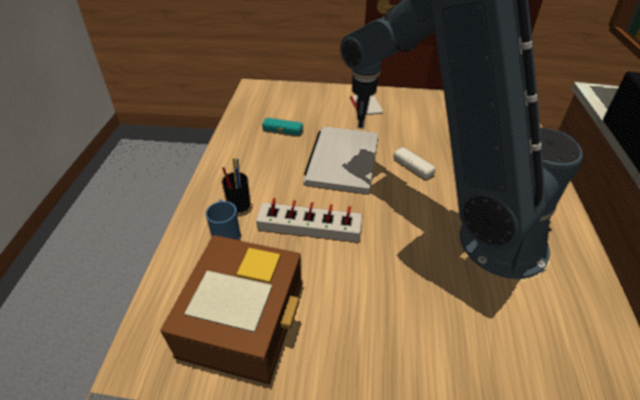

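The side view shows the laptop closed at (342,158), all five switches still up at (273–348,210), mug and cup undisturbed. I check the lid's flatness from the cloud and then drag along the row.

Run:
```python
from h import *
np.set_printoptions(suppress=True,precision=4)
W=np.load("s3.npy").reshape(-1,3); c,s=np.cos(YL),np.sin(YL); x,y=W[:,0]-.579,W[:,1]+.321
X=c*x+s*y; Y=-s*x+c*y; m=(X>-.19)&(X<-.03)&(abs(Y)<.13)&(W[:,2]>.01)&(W[:,2]<.06)
k=np.polyfit(X[m],W[m,2],1); print("lid slope,z",k,np.median(W[m,2]),m.sum())
assert abs(k[0])<.03
a=-.045; u=np.array([np.cos(a),np.sin(a),0]); P1=np.array([.452,.002,.092])
cur=np.array(manip.current_ee_pos()); cur[2]=.22; manip.move_l(cur,None,.3)
p=P1-.065*u; q=p.copy(); q[2]=.2; R=best(q,a+np.pi/2); manip.move_ptp(q,R)
manip.move_l(p,None,.2); print(manip.current_ee_pos(),manip.current_grip_width())
manip.move_l(P1+(.208+.027)*u,None,.09); print(manip.current_force(),manip.current_ee_pos())
manip.move_l(P1+(.208+.012)*u,None,.1); e=P1+(.208+.012)*u; e[2]=.25; manip.move_l(e,None,.25)
p=[.40,.15,.32]; manip.move_ptp(p,best(p,a+np.pi/2))
print(manip.current_time())
im,W=cloud("scene"); im2,_=cloud("side")
o=np.vstack([im[130:330,260:540],cv2.resize(im2[180:390,150:400],(280,235))]); cv2.imwrite("pics/end.png",cv2.resize(o,None,fx=1.35,fy=1.35)[:,:,::-1])
```

```text
lid slope,z [-0.0012  0.0279] 0.027961528456489342 2305
ik [(np.float64(0.6120746055347629), 1.5257963267948966), (np.float64(3.713606114672795), 4.66738898038469)]
[0.3876 0.0045 0.0925] 0.0019251051627879698
[-0.6722  0.432  -0.4324] [ 0.6867 -0.0086  0.092 ]
ik [(np.float64(0.5461812739882672), 1.5257963267948966), (np.float64(3.472310047562032), 4.66738898038469)]
41.725
```

View pics/end.png

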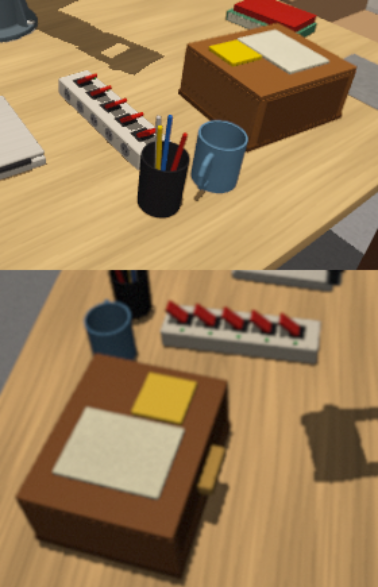

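All five switches, (177–290, 315) in the lower half, lie tipped towards the far end. The drawer is shut, and the mug and pen cup stand where they were. Handing in.

```bash
python3 -c "
from bench import manip
print(manip.sign_off())"
```

```text
the job is handed in; nothing more can be done
None
```

I handed the job in at about 42 s of the 72 s. The case lies flat in the drawer (it may have dropped a few millimetres on release), then the drawer and the laptop lid were shut, and all five switches went off in one drag; the mug and pen cup weren't moved.

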